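Fetch the swage block from behind the containers

ROBOT

A 6-joint arm with a two-finger parallel gripper is mounted at the origin on the work surface. World frame = base frame: x ahead of the robot, y to its left, z up, the work surface at z = 0. Lengths are in m, angles in rad, forces in N, time in s.
With the tool pointing down it reaches from about 0.275 to 0.775 m from the base axis. Payload 14.6 kg.
Tool frame: the origin (TCP) lies between the finger pads; the fingertips stand 25 mm ahead of it and the grasp point (between the pads) lies 6 mm ahead of it (r.tcp_to_tips is the distance from the TCP to the fingertips, in m); z points along the fingers, y is the line along which they close (so a half turn about z gives the same grasp; the last joint's range is limited). The gripper opens to 85 mm and grips with 20 to 120 N. Pads are 22 mm wide; open, the fingers measure 114 mm over their backs; the gripper's body (76 mm by 85 mm) begins 54 mm behind the grasp point. The pads swing forward as they close: fully open they stand 13 mm farther back than shut.
Start: joints at [-1.497, 0.263, -0.048, 1.259, 0, 1.415], TCP at [0.119, -0.511, 0.256] pointing down, gripper open.
Joint ranges: [-2.65, 2.65], [-0.89, 1.7], [-1.18, 1.37], [-2.13, 2.11], [-1.35, 1.29], [-3.14, 3.14]. Speed limits (rad/s): [1.89, 1.89, 2.57, 2.79, 3.14, 3.14].

INTERFACE

Orientations are given as a 3x3 rotation matrix whose columns are the frame's x, y, z axes.
In Python, from plant import state, vision, r gives the robot as it stands.
- The arm moves only by the shell command python3 -m creep 'ROWS' [FORCE]. ROWS is JSON, a list of rows, each a list of 7 numbers: the turn, a rotation vector about the world's x, y, z in degrees, then the shift along the world's x, y, z in cm, then the finger opening in cm, from 0 to 8.54. A call has 1 to 12 rows; each row is the pose to reach, as a shift and turn from the pose commanded when the call began; what a row does not reach only later rows make up. A row lasts 1/10 s, in which the tool goes at most 50 mm and 8.59 degrees, less where a joint would pass 70% of its speed; a pose out of reach is approached as far as the arm can. A call with a gripper value outside its range is refused whole. The fingers move at their own pace and stop on an object; FORCE is the grip in N (left out, the last holds). Time passes only in rows, so rows that repeat a pose let the fingers close. It gives the time, the measured TCP pose, the force, the opening and the grip force at its end, in the units of the state.
- state(): the state, without advancing time (a new reading comes with each control period).
- vision.grab_frame(name): name is "scene" or "side" or "wrist"; returns a dict with "image" (420x560x3 uint8, red, green, blue), "fx", "fy", "cx", "cy" (pixels), "k1" (the pictures are not rectified: a ray, as slopes to the right and down, at radius r is drawn at 1 + k1 r^2 times it, then the intrinsics apply), "R" (3x3) and "t" (3): a world point X has camera coordinates R X + t. Camera axes: x right, y down, z forward; pixel columns grow to the right and rows downward; lengths in m; the calibration is good to about 2 mm. A picture is of the moment at which its call begins. There is no depth.
- r.sign_off(): hands the job in; it is judged then, once.
The state is a dict: "t": time; "joints": joint angles; "qd": joint speeds; "joint_torque": joint torques, N m; "ee_pos": TCP position; "eef_rot": TCP orientation; "force": force on the tool from outside, world axes, zero at the start; "moment": the same for the moment, N m; "width": finger opening in m; "gripper_force": force on a finger pad.
Only numpy, scipy, OpenCV 4.12 (cv2) and the standard library are available. Lean on these libraries where they do the work, as an engineer would, in place of code of your own. Each camera call takes 0.05 s, during which the arm holds its last target. There are 200 camera calls.

TASK

The long grooved steel block lies in the wooden caddy behind three containers that block the way to it: stand all three upright on the light wooden board first, well inside its edges, then set the block down in the middle of the dark steel plate, lengthways along it. When the block is there, put each container back upright on the same spot in the caddy where it stood at the start; tip nothing over and leave the wax pot where it is.

Things in the scene. Friction and masses are not known exactly. Their poses are not given: they have to be found in the camera images.
- jar: brown glass jar with black cap, round, the tallest and slimmest of the three containers: diameter 38 mm, height 80 mm, 0.11 kg. Origin: centre of the underside; z is up.
- square_tin: square aluminium tin with a lid, 42 x 42 mm (lid 44 x 44 mm, from height 58 mm up), height 70 mm, 0.13 kg; its faces look along its own x and y. Origin: centre of the underside; z is up.
- low_tin: round steel tin, the lowest and widest of the three containers: diameter 47 mm (lid 48 mm, from height 42 mm up), height 58 mm, 0.14 kg. Origin: centre of the underside; z is up.
- swage_block: long steel block with grooves across its top, 36 (its x) x 110 (its y) x 26 mm high, solid up to 16 mm, about 0.7 kg; it lies in the caddy behind the containers, too close for a finger to fit in front of it; grip it across its 36 mm width. Origin: centre of the underside; z is up.
- caddy: fixed wooden tray (mm) 170 (its x) x 220 (its y); floor top at z = 8; rims 6 thick, front and sides up to z = 23, back (+x, far from the robot) up to z = 40. The containers stand in a row along y at its x = -36, near y = -58, 0, 58 (dark stains), in any order; the block lies near x = 13, y = 0, 45 free behind it. Origin: centre of the underside.
- board: fixed light wooden soldering board 130 (its x) x 200 (its y) x 12 mm thick, flat: the side area for the containers; on the robot's left or right, the steel plate being on the other side. Origin: centre of the underside.
- plate: fixed dark steel plate 130 (its x) x 200 (its y, its length) x 4 mm thick, flat: where the block goes. Origin: centre of the underside.
- wax_pot: small clear pot with yellow top, diameter 30 mm, height 23 mm, loose, in the back left corner of the caddy beside the end of the block: not to be moved. Origin: centre of the underside; z is up.
There are look-alikes about, which are no part of the job. Leave any purple or red look-alike of the swage_block alone.

How it is judged:
By the outcome, as a careful person would: the job done as asked, in the order asked, and still so for the second after the job is handed in, with the robot touching nothing.
It also fails if it takes over 141 s, if anything falls off the work surface, if the arm or the gripper's body presses on something with over 40 N, if the wrist force passes 120 N, or if a joint passes its speed limit or range.

## Working session

There is one attempt and no reset: what is moved stays moved. The work goes in short steps, Python scripts to look and compute and a shell command to move; the robot and the scene stay as the last step left them, time stands still between calls to the robot, and variables do not carry over. Pictures are saved under pics/ and viewed, at most 14 in all, crops included, and the job is handed in when it is done.

```bash
ls; mkdir -p pics; cat > h.py <<'E'
import numpy as np, cv2
from plant import state, vision, r
def grab(n,save=None):
    f=vision.grab_frame(n); f={k:(np.array(v) if k in('R','t','image') else v) for k,v in f.items()}
    if save:
        cv2.imwrite(f'pics/{save}.png',f['image'][:,:,::-1]); np.savez(f'pics/{save}.npz',**f)
    return f
def load(s): return dict(np.load(f'pics/{s}.npz'))
def ray(f,u,v):
    K=np.array([[f['fx'],0,f['cx']],[0,f['fy'],f['cy']],[0,0,1]],float)
    d=np.array([(u-f['cx'])/f['fx'],(v-f['cy'])/f['fy']],float); s=d.copy()
    for _ in range(30): s=d/(1+f['k1']*(s@s))
    D=f['R'].T@np.array([s[0],s[1],1]); C=-f['R'].T@f['t']; return C,D/np.linalg.norm(D)
def onz(f,u,v,z):
    C,D=ray(f,u,v); return C+D*(z-C[2])/D[2]
def tri(obs):
    A=np.zeros((3,3));b=np.zeros(3);L=[]
    for f,u,v in obs:
        C,D=ray(f,u,v);P=np.eye(3)-np.outer(D,D);A+=P;b+=P@C;L.append((C,P))
    X=np.linalg.solve(A,b); return X,[np.linalg.norm(P@(X-C)) for C,P in L]
def proj(f,X):
    c=f['R']@np.array(X)+f['t']; s=c[:2]/c[2]; s=s*(1+f['k1']*(s@s)); return np.array([f['fx']*s[0]+f['cx'],f['fy']*s[1]+f['cy']])
E
python3 - <<'E'
from h import *
for n in('scene','side'):
    f=grab(n,n+'0'); print(n,f['fx'],f['k1'],-f['R'].T@f['t'])
print(state()['t'],state()['ee_pos'],state()['eef_rot'])
E
```

```text
pics
scene 422.9168709990529 -0.05974395174228851 [0.87387131 0.57094271 0.85742944]
side 443.18293609560544 -0.058302102684506155 [ 0.53244268 -0.64639306  0.78561654]
0.1 [ 0.11902507 -0.51110951  0.25588452] [[ 9.73950309e-01  2.26761515e-01 -1.01118748e-04]
 [ 2.26761509e-01 -9.73949864e-01  9.38837264e-04]
 [ 1.14407569e-04 -9.37310683e-04 -9.99999554e-01]]
```

View pics/scene0.png

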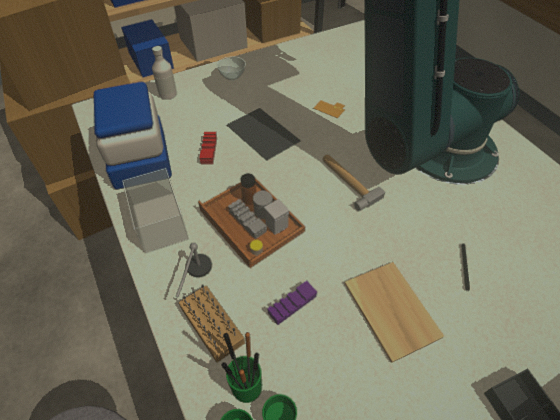

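View pics/side0.png

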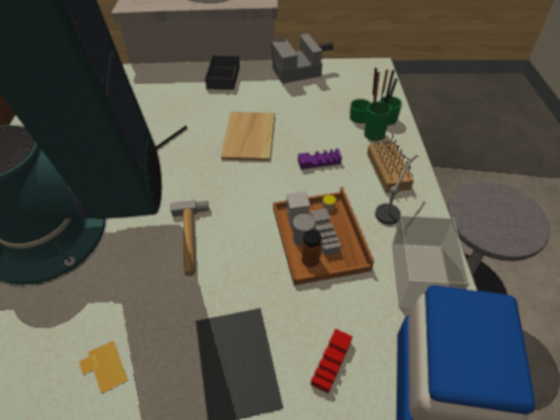

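Scene view: purple look-alike (293,302), red one (207,147), and the grey grooved block in the caddy (245,217). In the side view they are at (320,159), (332,360) and (326,231). Only the grey steel one in the caddy fits. The board is at (393,310) in scene, to the robot's left, and the plate is at (263,133), to its right. I'll confirm in an enlarged crop.

```bash
python3 - <<'E'
from h import *
for n,(x,y) in {'scene':(192,168),'side':(265,182)}.items():
    f=load(n+'0')['image'][y:y+100,x:x+120,::-1]
    im=cv2.resize(f,None,fx=6,fy=6,interpolation=cv2.INTER_CUBIC)
    for i in range(0,120,20): cv2.putText(im,str(x+i),(i*6,10),0,.35,(255,255,0),1); cv2.line(im,(i*6,0),(i*6,5),(255,255,0),1)
    for i in range(0,100,20): cv2.putText(im,str(y+i),(0,i*6+4),0,.35,(255,255,0),1)
    cv2.imwrite(f'pics/{n}crop.png',im)
# board / plate quads
def quads(n,kind):
    f=load(n+'0');hsv=cv2.cvtColor(f['image'],cv2.COLOR_RGB2HSV)
    H,S,V=[hsv[:,:,i].astype(int) for i in range(3)]
    m=((H>10)&(H<24)&(S>75)&(V>120)) if kind=='board' else ((V<75)&(S<60))
    seed={'scene':{'board':(393,310),'plate':(263,133)},'side':{'board':(250,135),'plate':(230,345)}}[n][kind]
    m=cv2.morphologyEx(m.astype(np.uint8),cv2.MORPH_OPEN,np.ones((3,3)))
    _,l=cv2.connectedComponents(m); mm=(l==l[seed[1],seed[0]]).astype(np.uint8)
    c=max(cv2.findContours(mm,0,cv2.CHAIN_APPROX_NONE)[0],key=cv2.contourArea)
    q=cv2.approxPolyDP(cv2.convexHull(c),8,True)[:,0]
    z={'board':.012,'plate':.004}[kind]
    P=np.array([onz(f,*p,z) for p in q]); print(n,kind,hsv[seed[1],seed[0]],cv2.contourArea(c),q.tolist())
    print(P.round(3).tolist()); 
    R=cv2.minAreaRect(np.array([onz(f,*p,z)[:2]*1000 for p in cv2.convexHull(c)[:,0]],np.float32)); print(R)
for n in('scene','side'):
    for k in('board','plate'): quads(n,k)
E
```

```text
scene board [ 18 115 149] 4732.5 [[388, 263], [442, 333], [395, 360], [349, 284]]
[[0.41, 0.239, 0.012], [0.413, 0.432, 0.012], [0.536, 0.429, 0.012], [0.521, 0.241, 0.012]]
((469.8235168457031, 334.2664489746094), (200.7276611328125, 128.9600067138672), 85.24688720703125)
scene plate [30 27 66] 1775.5 [[229, 124], [261, 109], [299, 141], [265, 158]]
[[0.533, -0.397, 0.004], [0.414, -0.416, 0.004], [0.382, -0.229, 0.004], [0.503, -0.212, 0.004]]
((458.8562927246094, -314.8390197753906), (129.3328399658203, 201.02145385742188), 11.208333015441895)
side board [ 17 128 163] 2001.0 [[273, 113], [267, 157], [221, 156], [231, 112]]
[[0.538, 0.422, 0.012], [0.519, 0.23, 0.012], [0.398, 0.239, 0.012], [0.415, 0.432, 0.012]]
((469.0418701171875, 331.4288635253906), (198.92535400390625, 129.81968688964844), 85.14964294433594)
side plate [23 16 63] 7026.5 [[259, 310], [281, 407], [208, 419], [196, 321]]
[[0.499, -0.213, 0.004], [0.537, -0.401, 0.004], [0.414, -0.418, 0.004], [0.376, -0.234, 0.004]]
((456.66326904296875, -318.16748046875), (127.13941192626953, 200.28762817382812), 11.424080848693848)
```

View pics/scenecrop.png

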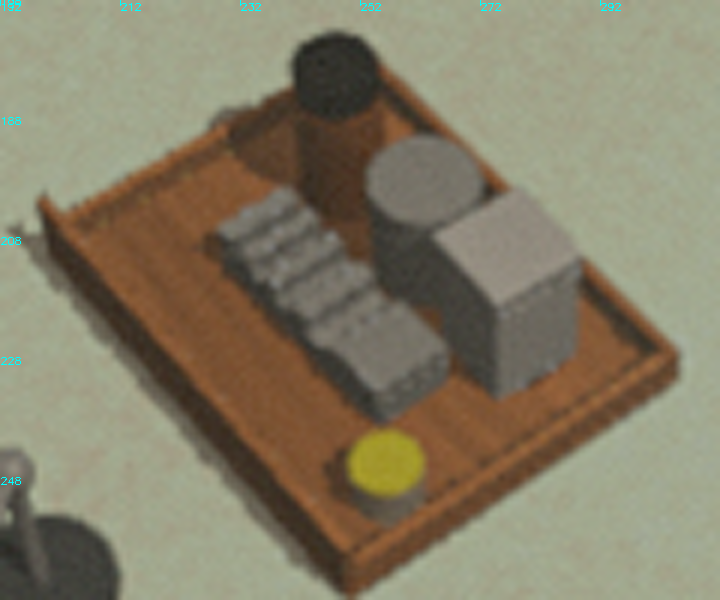

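View pics/sidecrop.png

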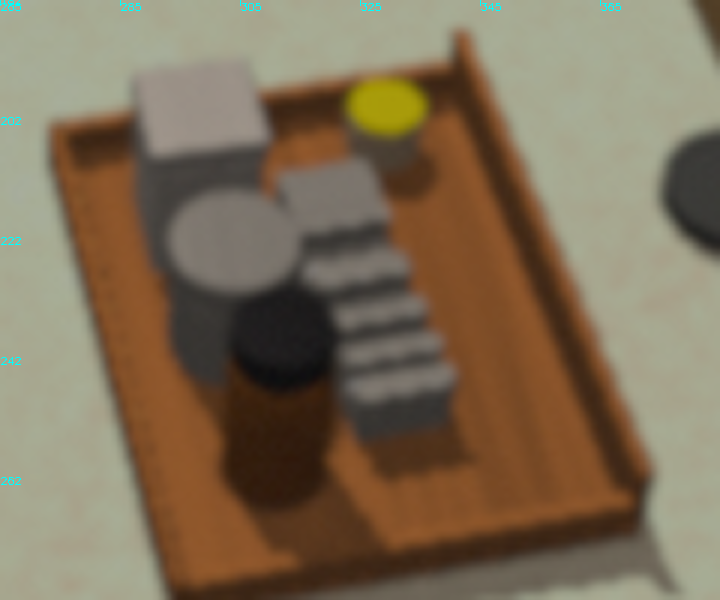

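Both crops confirm it: the grey grooved block runs from (229,204) to (260,231) in scene and from (319,208) to (333,247) in side. The containers from left (+y) to right are square tin, low tin, jar. The wax pot is at (256,245) in scene.

```bash
cat > m.py <<'E'
from h import *
s=load('scene0');d=load('side0')
A=lambda p:(s,192-.4+p[0]/6,168-.4+p[1]/6)
B=lambda p:(d,265-.4+p[0]/6,182-.4+p[1]/6)
pts={'jar top':((336,65),(283,328)),'low top':((424,181),(234,241)),
'sq FL':((580,255),(135,78)),'sq BL':((500,305),(245,60)),'sq BR':((433,240),(270,140)),'sq FR':((519,188),(145,157)),
'bl FL':((447,345),(280,172)),'bl BL':((380,392),(372,158)),'bl FR':((285,188),(350,400)),'bl BR':((215,230),(455,375)),
'cad FL':((678,352),(52,127)),'cad BL':((346,572),(462,32)),'cad BR':((42,200),(648,475)),'wax':((386,462),(387,106))}
for k,(a,b) in pts.items():
    X,e=tri([A(a),B(b)]); print(k,(X*1000).round(1),(np.array(e)*1000).round(1))
E
python3 m.py
```

```text
jar top [608.3 -94.6  85. ] [0.1 0.1]
low top [596.5 -38.   63.4] [0.5 0.5]
sq FL [563.6  33.2  74.1] [0.1 0.1]
sq BL [604.   40.6  74.9] [0.7 0.7]
sq BR [ 6.113e+02 -3.000e-01  7.500e+01] [0.3 0.3]
sq FR [567.2  -7.7  74.9] [1.8 1.8]
bl FL [617.8  20.8  34. ] [0.4 0.4]
bl BL [652.5  28.   33. ] [1.4 1.4]
bl FR [637.4 -86.3  31.7] [2.3 2.3]
bl BR [674.4 -77.8  33.9] [1.3 1.3]
cad FL [532.   59.4  20.2] [0.4 0.4]
cad BL [697.5  95.7  30.5] [1. 1.]
cad BR [ 733.8 -124.8   37. ] [0.1 0.1]
wax [662.8  57.3  29.8] [0. 0.]
```

Heights come out about 3 mm under the text (jar 85/88, low tin 63/66, square tin 75/78), and sizes and spacings fit, with caddy yaw about 10.5°. I'll grip across the caddy's x, with the tips above the block. First move: over the row for wrist-camera views.

```bash
R='[0,0,87.4,44,47,4.4,8.5]'; python3 -m creep '[[0,0,87.4,44,47,4.4,8.5],[0,0,87.4,44,47,4.4,8.5],[0,0,87.4,44,47,4.4,8.5],[0,0,87.4,44,47,4.4,8.5],[0,0,87.4,44,47,4.4,8.5],[0,0,87.4,44,47,4.4,8.5],[0,0,87.4,44,47,4.4,8.5],[0,0,87.4,44,47,4.4,8.5],[0,0,87.4,44,47,4.4,8.5],[0,0,87.4,44,47,4.4,8.5],[0,0,87.4,44,47,4.4,8.5],[0,0,87.4,44,47,4.4,8.5]]'; python3 -c "
from h import *
s=state();print(s['joints'],s['ee_pos'],s['eef_rot'],r.tcp_to_tips)"
```

```text
t: 1.3
ee_pos: [0.5292, -0.0723, 0.2972]
eef_rot: [[-0.184, 0.983, -0.0], [0.983, 0.184, -0.0], [-0.0, -0.0, -1.0]]
force: [0.7, -2.0, 0.1]
width: 0.085
gripper_force: 0.0
[-2.88382540e-01  2.70716465e-01  7.29324268e-02  1.37316430e+00
 -7.88618025e-05  1.09751470e+00] [ 0.52918801 -0.07230861  0.29718812] [[-1.83847343e-01  9.82954794e-01 -1.68161351e-04]
 [ 9.82954808e-01  1.83847340e-01 -3.23732378e-05]
 [-9.05412193e-07 -1.71246743e-04 -9.99999985e-01]] 0.025
```

```bash
python3 -m creep '[[0,0,0,0,0,0,8.5],[0,0,0,0,0,0,8.5],[0,0,0,0,0,0,8.5]]' | head -2; python3 -c "
from h import *
s=state();print(s['qd'])
f=grab('wrist','w0');print(-f['R'].T@f['t'],f['R'])"
```

```text
t: 1.6
ee_pos: [0.5276, -0.0748, 0.297]
[-0.01563206 -0.00867036 -0.00309736 -0.00267047 -0.00042685  0.00218894]
[ 0.51405681 -0.00698442  0.41540764] [[ 0.98338706  0.18151711 -0.00119274]
 [ 0.17507936 -0.94673402  0.27026266]
 [ 0.04792809 -0.26598163 -0.96278589]]
```

View pics/w0.png

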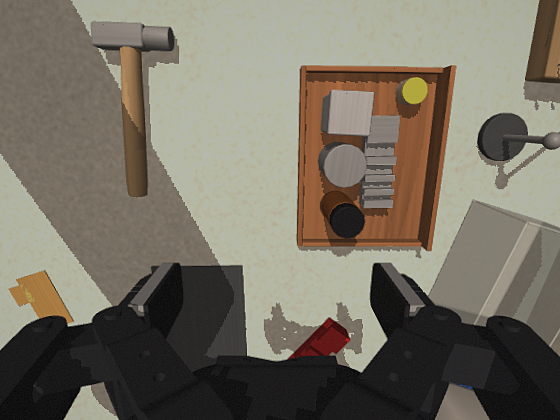

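Wrist view w0: jar cap at (347,220), low lid at (344,165), square lid at (350,113), block at (380,162), wax pot at (414,90), and caddy corners near (301,67), (456,67), (432,250), (298,246). I'll take a second view from a shifted place and triangulate.

```bash
python3 -m creep '[[0,0,0,6,2.5,0,8.5],[0,0,0,6,2.5,0,8.5],[0,0,0,6,2.5,0,8.5],[0,0,0,6,2.5,0,8.5],[0,0,0,6,2.5,0,8.5]]' | head -2; python3 -c "
from h import *
s=state();print(s['qd'])
f=grab('wrist','w1')
ims=[]
for n in('w0','w1'):
    f=load(n); m=proj(f,[.62,-.03,.04]).astype(int);x,y=m-[70,100];x=max(x,0);y=max(y,0);print(n,x,y)
    ims.append(cv2.resize(f['image'][y:y+200,x:x+200,::-1].copy(),(400,600) if 0 else (600,600),interpolation=cv2.INTER_CUBIC))
    cv2.imwrite('pics/'+n+'c.png',ims[-1])
"
```

```text
t: 2.15
ee_pos: [0.5873, -0.0502, 0.2975]
[ 0.00219364 -0.00260935  0.00195634 -0.00150514  0.00233178  0.00344267]
w0 292 60
w1 237 71
```

View pics/w0c.png

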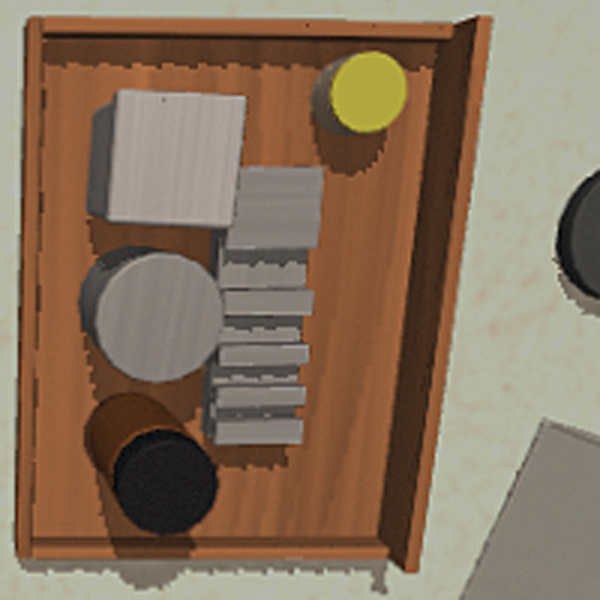

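View pics/w1c.png

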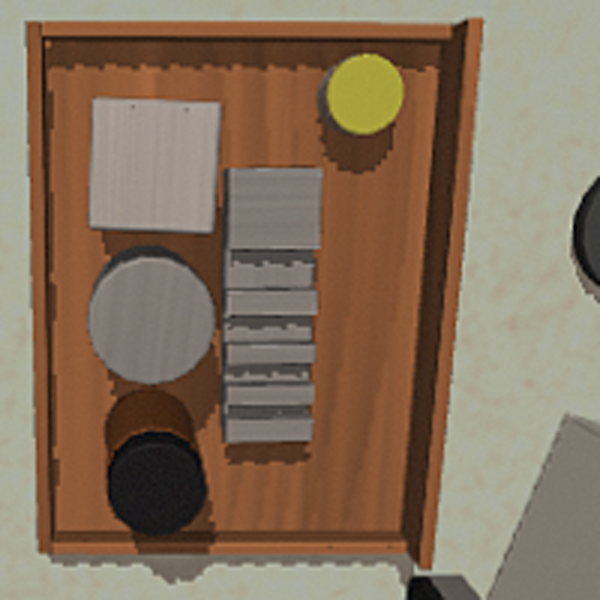

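The crops (3×) show the tops and rim corners clearly; triangulating the same points in both.

```bash
cat > m2.py <<'E'
from h import *
a=load('w0');b=load('w1');s=load('scene0');d=load('side0')
A=lambda p:(a,292-.33+p[0]/3,60-.33+p[1]/3)
B=lambda p:(b,237-.33+p[0]/3,71-.33+p[1]/3)
pts={'jar top':((166,482),(156.5,484)),'low top':((159.5,317),(151.5,320)),
'sq FL':((118,90),(92,98)),'sq BL':((246,97),(220,102)),'sq BR':((235,227),(217,232)),'sq FR':((107,220),(91,227)),
'bl BL':((323,169),(321,169)),'bl FL':((238,167),(229,168)),'bl FR':((214,443),(225,441)),'bl BR':((302,443),(311,441)),
'cad FL':((27,18),(27,22)),'cad BL':((493,17),(484,19)),'cad BR':((416,572),(430,570)),'cad FR':((17,557),(40,552)),'wax':((368,92),(365,94))}
z={'j':.088,'l':.066,'s':.078,'b':.034,'c':.023,'w':.031}
for k,(p,q) in pts.items():
    X,e=tri([A(p),B(q)]); zz=.04 if k in('cad BL','cad BR') else z[k[0]]
    print(k,(X*1000).round(1),(np.array(e)*1000).round(1),'onz',(onz(*A(p),zz)*1000).round(1)[:2],(onz(*B(q),zz)*1000).round(1)[:2])
E
python3 m2.py
```

```text
jar top [608.2 -94.   82.7] [0.1 0.1] onz [606.6 -92.4] [607.7 -92.3]
low top [596.1 -37.8  63.4] [0.1 0.1] onz [595.5 -37.5] [596.  -37.5]
sq FL [561.4  34.5  78. ] [0.1 0.1] onz [561.5  34.4] [561.4  34.6]
sq BL [604.1  40.8  76.9] [0.4 0.4] onz [603.9  40.3] [603.8  41.2]
sq BR [612.2  -1.5  73.9] [0. 0.] onz [611.   -1.5] [611.7  -1.2]
sq FR [568.2  -7.7  71.6] [0.3 0.3] onz [567.1  -7.4] [568.4  -7.5]
bl BL [651.2  26.9  34.7] [0.3 0.3] onz [651.6  26.7] [651.2  27.2]
bl FL [614.6  20.5  49.7] [0.4 0.4] onz [619.1  21.2] [616.2  21. ]
bl FR [637.8 -86.9  32.9] [0.1 0.1] onz [637.4 -86.6] [637.7 -86.8]
bl BR [672.  -79.3  37.4] [0.1 0.1] onz [673.4 -79.9] [672.9 -80.3]
cad FL [529.6  60.7  19.4] [0. 0.] onz [529.5  60.1] [530.   60.4]
cad BL [696.9  90.7  39.8] [0.1 0.1] onz [696.9  90.6] [696.8  90.7]
cad BR [ 734.  -124.3   42. ] [0.5 0.5] onz [ 734.9 -124.5] [ 735.1 -125.5]
cad FR [ 569.7 -156.6   18.2] [0.2 0.2] onz [ 569.  -154.7] [ 569.8 -154.7]
wax [662.   57.6  30.8] [0. 0.] onz [661.9  57.6] [662.   57.6]
```

All heights agree with the text (within 6 mm). Jar is at (607.7,-93.2), low tin at (596,-37.7), and square tin at (586.4,16.7) with yaw 8.4°. The block is at (645,-29.7) with yaw 10.8°. First I go over the jar.

```bash
python3 -m creep '[[0,0,0,2,-4.3,0,8.5],[0,0,0,2,-4.3,0,8.5],[0,0,0,2,-4.3,-5,8.5],[0,0,0,2,-4.3,-10,8.5],[0,0,0,2,-4.3,-14,8.5],[0,0,0,2,-4.3,-16.5,8.5],[0,0,0,2,-4.3,-17.5,8.5],[0,0,0,2,-4.3,-17.5,8.5],[0,0,0,2,-4.3,-17.5,8.5]]' 30
```

```text
t: 3.1
ee_pos: [0.6087, -0.0926, 0.1237]
eef_rot: [[-0.182, 0.983, 0.002], [0.983, 0.182, -0.001], [-0.001, 0.002, -1.0]]
force: [-0.1, -0.8, 0.4]
width: 0.0848
gripper_force: 0.0
```

```bash
python3 -m creep '[[0,0,0,-0.1,0,-2,8.5],[0,0,0,-0.1,0,-4,8.5],[0,0,0,-0.1,0,-5.2,8.5],[0,0,0,-0.1,0,-5.7,8.5],[0,0,0,-0.1,0,-5.7,8.5],[0,0,0,-0.1,0,-5.7,8.5],[0,0,0,-0.1,0,-5.7,3],[0,0,0,-0.1,0,-5.7,3],[0,0,0,-0.1,0,-5.7,3],[0,0,0,-0.1,0,-5.7,3],[0,0,0,-0.1,0,-5.7,3],[0,0,0,-0.1,0,-5.7,3]]' 30;python3 -m creep '[[0,0,0,0,0,0,3],[0,0,0,0,0,0,3]]'
```

```text
t: 4.3
ee_pos: [0.6074, -0.0924, 0.0655]
eef_rot: [[-0.182, 0.983, 0.001], [0.983, 0.182, -0.0], [-0.0, 0.001, -1.0]]
force: [-0.3, 0.5, 5.6]
width: 0.0374
gripper_force: 30.5
t: 4.5
ee_pos: [0.6074, -0.0924, 0.0655]
eef_rot: [[-0.182, 0.983, 0.001], [0.983, 0.182, -0.0], [-0.0, 0.001, -1.0]]
force: [0.1, -0.4, 5.7]
width: 0.0374
gripper_force: 30.5
```

```bash
python3 -m creep '[[0,0,0,0,0,1,3],[0,0,0,0,0,5,3],[0,0,0,0,0,9,3],[0,0,0,0,0,13,3],[0,0,0,-2,7,13.5,3],[0,0,0,-4,12,13.5,3],[0,0,0,-13.3,48,13.5,3],[0,0,0,-13.3,48,13.5,3],[0,0,0,-13.3,48,13.5,3],[0,0,0,-13.3,48,13.5,3],[0,0,0,-13.3,48,13.5,3],[0,0,0,-13.3,48,13.5,3]]';python3 -m creep '[[0,0,0,0,0,0,3],[0,0,0,0,0,0,3]]'
```

```text
t: 5.7
ee_pos: [0.4983, 0.2944, 0.2007]
eef_rot: [[-0.182, 0.983, 0.0], [0.983, 0.182, 0.0], [-0.0, 0.0, -1.0]]
force: [1.3, 0.5, -0.7]
width: 0.037
gripper_force: 30.6
t: 5.9
ee_pos: [0.4988, 0.2934, 0.2003]
eef_rot: [[-0.185, 0.983, -0.0], [0.983, 0.185, -0.0], [-0.0, -0.0, -1.0]]
force: [0.1, -0.1, -1.0]
width: 0.0369
gripper_force: 30.6
```

```bash
python3 -m creep '[[0,0,0,-2.5,9.5,0,3],[0,0,0,-2.5,9.5,0,3],[0,0,0,-2.5,9.5,0,3],[0,0,0,-2.5,9.5,-4,3],[0,0,0,-2.5,9.5,-8,3],[0,0,0,-2.5,9.5,-11,3],[0,0,0,-2.5,9.5,-12.2,3],[0,0,0,-2.5,9.5,-12.6,3],[0,0,0,-2.5,9.5,-12.8,3],[0,0,0,-2.5,9.5,-12.9,3],[0,0,0,-2.5,9.5,-12.9,3],[0,0,0,-2.5,9.5,-12.9,3]]'
```

```text
t: 7.1
ee_pos: [0.4747, 0.3878, 0.0718]
eef_rot: [[-0.182, 0.983, 0.001], [0.983, 0.182, 0.001], [0.0, 0.001, -1.0]]
force: [-0.3, 0.5, -0.6]
width: 0.0371
gripper_force: 30.6
```

```bash
python3 -m creep '[[0,0,0,0,0,-0.1,3],[0,0,0,0,0,-0.15,3],[0,0,0,0,0,-0.2,3],[0,0,0,0,0,-0.2,3]]'
```

```text
t: 7.5
ee_pos: [0.4745, 0.3877, 0.0695]
eef_rot: [[-0.182, 0.983, 0.0], [0.983, 0.182, 0.0], [0.0, 0.0, -1.0]]
force: [-1.5, -0.2, 5.4]
width: 0.0372
gripper_force: 30.7
```

```bash
python3 -m creep '[[0,0,0,0,0,0,4.5],[0,0,0,0,0,0,6],[0,0,0,0,0,0,8.5],[0,0,0,0,0,0,8.5],[0,0,0,0,0,2,8.5],[0,0,0,0,0,6,8.5],[0,0,0,0,0,10,8.5],[0,0,0,0,0,13,8.5],[0,0,0,12.2,-42.5,13,8.5],[0,0,0,12.2,-42.5,13,8.5],[0,0,0,12.2,-42.5,13,8.5],[0,0,0,12.2,-42.5,13,8.5]]' | head -2;python3 -m creep '[[0,0,0,0,0,0,8.5]]'; python3 -c "
from h import *
f=grab('wrist','w2')"
```

```text
t: 8.7
ee_pos: [0.5298, 0.1936, 0.1992]
t: 8.8
ee_pos: [0.531, 0.1906, 0.1991]
eef_rot: [[-0.177, 0.984, 0.0], [0.984, 0.177, -0.001], [-0.001, 0.0, -1.0]]
force: [0.1, 1.6, -0.6]
width: 0.0851
gripper_force: 0.0
```

View pics/w2.png

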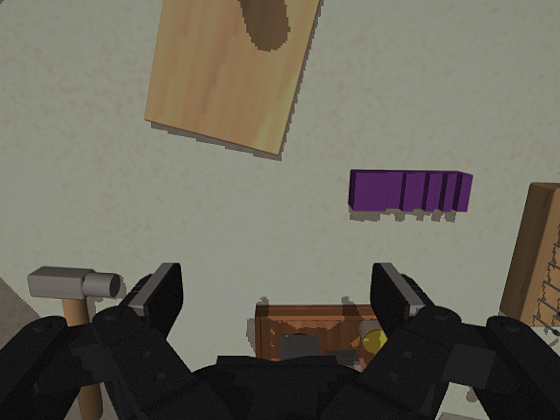

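The w2 picture shows the board's front edge and the jar's shadow on it at (265,25); the jar itself is out of frame. Continuing to the low tin.

```bash
python3 -m creep '[[0,0,0,6.5,-22.8,0,8.5],[0,0,0,6.5,-22.8,0,8.5],[0,0,0,6.5,-22.8,0,8.5],[0,0,0,6.5,-22.8,0,8.5],[0,0,0,6.5,-22.8,0,8.5],[0,0,0,6.5,-22.8,0,8.5],[0,0,0,6.5,-22.8,0,8.5],[0,0,0,6.5,-22.8,-3,8.5],[0,0,0,6.5,-22.8,-6,8.5],[0,0,0,6.5,-22.8,-8,8.5],[0,0,0,6.5,-22.8,-8,8.5],[0,0,0,6.5,-22.8,-8,8.5]]'
```

```text
t: 10.05
ee_pos: [0.5946, -0.0314, 0.1197]
eef_rot: [[-0.184, 0.983, 0.0], [0.983, 0.184, 0.0], [0.0, 0.0, -1.0]]
force: [0.6, -0.1, 0.2]
width: 0.0848
gripper_force: 0.0
```

```bash
python3 -m creep '[[0,0,0,0.14,-0.63,0,8.5],[0,0,0,0.14,-0.63,0,8.5],[0,0,0,0.14,-0.63,-2,8.5],[0,0,0,0.14,-0.63,-4,8.5],[0,0,0,0.14,-0.63,-5,8.5],[0,0,0,0.14,-0.63,-5.4,8.5],[0,0,0,0.14,-0.63,-5.4,8.5],[0,0,0,0.14,-0.63,-5.4,8.5]]' | head -2;python3 -m creep '[[0,0,0,0,0,0,4],[0,0,0,0,0,0,4],[0,0,0,0,0,0,4],[0,0,0,0,0,0,4],[0,0,0,0,0,0,4],[0,0,0,0,0,0,4]]' 30
```

```text
t: 10.85
ee_pos: [0.5964, -0.0391, 0.0659]
t: 11.45
ee_pos: [0.5963, -0.0391, 0.0656]
eef_rot: [[-0.182, 0.983, 0.001], [0.983, 0.182, -0.0], [-0.0, 0.001, -1.0]]
force: [-0.8, 0.2, 6.7]
width: 0.0472
gripper_force: 29.9
```

```bash
python3 -m creep '[[0,0,0,0,0,1,4],[0,0,0,0,0,5,4],[0,0,0,0,0,9,4],[0,0,0,0,0,13,4],[0,0,0,-12.7,37.2,13.5,4],[0,0,0,-12.7,37.2,13.5,4],[0,0,0,-12.7,37.2,13.5,4],[0,0,0,-12.7,37.2,13.5,4],[0,0,0,-12.7,37.2,13.5,4],[0,0,0,-12.7,37.2,13.5,4],[0,0,0,-12.7,37.2,13.5,4],[0,0,0,-12.7,37.2,13.5,4]]' | head -2;python3 -m creep '[[0,0,0,0,0,0,4],[0,0,0,0,0,0,4]]'
```

```text
t: 12.65
ee_pos: [0.4676, 0.3352, 0.2008]
t: 12.85
ee_pos: [0.4685, 0.3337, 0.2004]
eef_rot: [[-0.184, 0.983, 0.0], [0.983, 0.184, -0.0], [-0.0, 0.0, -1.0]]
force: [0.5, -0.9, -1.4]
width: 0.0469
gripper_force: 31.9
```

```bash
python3 -m creep '[[0,0,0,0,0,-4,4],[0,0,0,0,0,-8,4],[0,0,0,0,0,-11,4],[0,0,0,0,0,-12.2,4],[0,0,0,0,0,-12.6,4],[0,0,0,0,0,-12.8,4],[0,0,0,0,0,-12.9,4],[0,0,0,0,0,-13,4],[0,0,0,0,0,-13.05,4],[0,0,0,0,0,-13.1,4],[0,0,0,0,0,-13.1,4]]'
```

```text
t: 13.95
ee_pos: [0.4692, 0.3332, 0.0696]
eef_rot: [[-0.182, 0.983, 0.001], [0.983, 0.182, 0.0], [0.0, 0.001, -1.0]]
force: [-0.7, -0.4, 4.4]
width: 0.047
gripper_force: 32.3
```

```bash
python3 -m creep '[[0,0,0,0,0,0,5.5],[0,0,0,0,0,0,7],[0,0,0,0,0,0,8.5],[0,0,0,0,0,0,8.5],[0,0,0,0,0,2,8.5],[0,0,0,0,0,6,8.5],[0,0,0,0,0,10,8.5],[0,0,0,0,0,13,8.5],[0,0,-2.1,11.7,-31.6,13,8.5],[0,0,-2.1,11.7,-31.6,13,8.5],[0,0,-2.1,11.7,-31.6,13,8.5],[0,0,-2.1,11.7,-31.6,13,8.5]]' | head -2;python3 -m creep '[[0,0,0,0,0,0,8.5]]'
```

```text
t: 15.15
ee_pos: [0.5387, 0.1437, 0.1992]
t: 15.25
ee_pos: [0.5402, 0.1407, 0.1989]
eef_rot: [[-0.141, 0.99, 0.001], [0.99, 0.141, -0.001], [-0.001, 0.0, -1.0]]
force: [-0.3, -0.1, 0.1]
width: 0.085
gripper_force: 0.0
```

```bash
python3 -m creep '[[0,0,0.2,4.6,-12.4,0,8.5],[0,0,0.2,4.6,-12.4,0,8.5],[0,0,0.2,4.6,-12.4,0,8.5],[0,0,0.2,4.6,-12.4,0,8.5],[0,0,0.2,4.6,-12.4,0,8.5],[0,0,0.2,4.6,-12.4,-4,8.5],[0,0,0.2,4.6,-12.4,-7,8.5],[0,0,0.2,4.6,-12.4,-7.5,8.5],[0,0,0.2,4.6,-12.4,-7.5,8.5]]'
```

```text
t: 16.15
ee_pos: [0.5839, 0.0225, 0.1241]
eef_rot: [[-0.151, 0.989, -0.001], [0.989, 0.151, 0.0], [0.0, -0.001, -1.0]]
force: [0.2, -0.1, 0.3]
width: 0.0851
gripper_force: 0.0
```

```bash
python3 -m creep '[[0,0,0,0.25,-0.58,0,8.5],[0,0,0,0.25,-0.58,0,8.5],[0,0,0,0.25,-0.58,-2,8.5],[0,0,0,0.25,-0.58,-4,8.5],[0,0,0,0.25,-0.58,-5,8.5],[0,0,0,0.25,-0.58,-5.2,8.5],[0,0,0,0.25,-0.58,-5.2,8.5],[0,0,0,0.25,-0.58,-5.2,8.5]]' | head -2;python3 -m creep '[[0,0,0,0,0,0,3.5],[0,0,0,0,0,0,3.5],[0,0,0,0,0,0,3.5],[0,0,0,0,0,0,3.5],[0,0,0,0,0,0,3.5],[0,0,0,0,0,0,3.5],[0,0,0,0,0,0,3.5]]' 30
```

```text
t: 16.95
ee_pos: [0.5875, 0.0156, 0.073]
t: 17.65
ee_pos: [0.5871, 0.0157, 0.0724]
eef_rot: [[-0.15, 0.989, 0.001], [0.989, 0.15, -0.0], [-0.0, 0.001, -1.0]]
force: [-0.8, -0.7, 5.9]
width: 0.0436
gripper_force: 30.2
```

```bash
python3 -m creep '[[0,0,0,0,0,1,3.5],[0,0,0,0,0,5,3.5],[0,0,0,0,0,9,3.5],[0,0,0,0,0,13,3.5],[0,0,0,-12.2,26.2,13,3.5],[0,0,0,-12.2,26.2,13,3.5],[0,0,0,-12.2,26.2,13,3.5],[0,0,0,-12.2,26.2,13,3.5],[0,0,0,-12.2,26.2,13,3.5],[0,0,0,-12.2,26.2,13,3.5],[0,0,0,-12.2,26.2,13,3.5],[0,0,0,-12.2,26.2,13,3.5]]' | head -2;python3 -m creep '[[0,0,0,0,0,0,3.5],[0,0,0,0,0,0,3.5]]'
```

```text
t: 18.85
ee_pos: [0.4645, 0.2782, 0.2025]
t: 19.05
ee_pos: [0.4655, 0.2767, 0.2022]
eef_rot: [[-0.148, 0.989, 0.0], [0.989, 0.148, -0.0], [-0.0, 0.0, -1.0]]
force: [0.1, 0.5, -1.4]
width: 0.0437
gripper_force: 31.6
```

Down .2022 → .0764 = −12.6.

```bash
python3 -m creep '[[0,0,0,0,0,-4,3.5],[0,0,0,0,0,-8,3.5],[0,0,0,0,0,-11,3.5],[0,0,0,0,0,-11.8,3.5],[0,0,0,0,0,-12.2,3.5],[0,0,0,0,0,-12.4,3.5],[0,0,0,0,0,-12.5,3.5],[0,0,0,0,0,-12.55,3.5],[0,0,0,0,0,-12.6,3.5],[0,0,0,0,0,-12.6,3.5]]'
```

```text
t: 20.05
ee_pos: [0.4652, 0.2778, 0.0765]
eef_rot: [[-0.15, 0.989, 0.001], [0.989, 0.15, 0.0], [0.0, 0.001, -1.0]]
force: [-0.6, 0.3, 0.6]
width: 0.0434
gripper_force: 31.9
```

```bash
python3 -m creep '[[0,0,0,0,0,-0.05,3.5],[0,0,0,0,0,-0.1,3.5],[0,0,0,0,0,-0.1,5],[0,0,0,0,0,-0.1,6.5],[0,0,0,0,0,-0.1,8.5],[0,0,0,0,0,-0.1,8.5],[0,0,0,0,0,2,8.5],[0,0,0,0,0,6,8.5],[0,0,0,0,0,10,8.5],[0,0,0,0,0,14,8.5],[0,0,2.2,14,-35,20,8.5],[0,0,2.2,14,-35,20,8.5]]' | head -2;python3 -m creep '[[0,0,2,12.5,-31,6,8.5],[0,0,2,12.5,-31,6,8.5],[0,0,2,12.5,-31,6,8.5],[0,0,2,12.5,-31,6,8.5],[0,0,2,12.5,-31,6,8.5],[0,0,2,12.5,-31,6,8.5],[0,0,2,12.5,-31,6,8.5],[0,0,2,12.5,-31,6,8.5]]'; python3 -c "
from h import *
grab('wrist','w3'); f=grab('scene','scene1')
i=cv2.resize(load('w3')['image'],None,fx=1,fy=1)[:300]; j=f['image'][120:400,150:550]
i=i[:,200:480]
o=np.zeros((600,800,3),np.uint8); o[:600,:400]=cv2.resize(i,(560,600))[:,:400]; o[:280,400:]=j
cv2.imwrite('pics/c1.png',o[:,:,::-1])"
```

```text
t: 21.25
ee_pos: [0.502, 0.1858, 0.2331]
t: 22.05
ee_pos: [0.6279, -0.1284, 0.2912]
eef_rot: [[-0.218, 0.976, 0.0], [0.976, 0.218, -0.001], [-0.001, -0.0, -1.0]]
force: [0.1, -0.2, -1.1]
width: 0.0847
gripper_force: 0.0
```

View pics/c1.png

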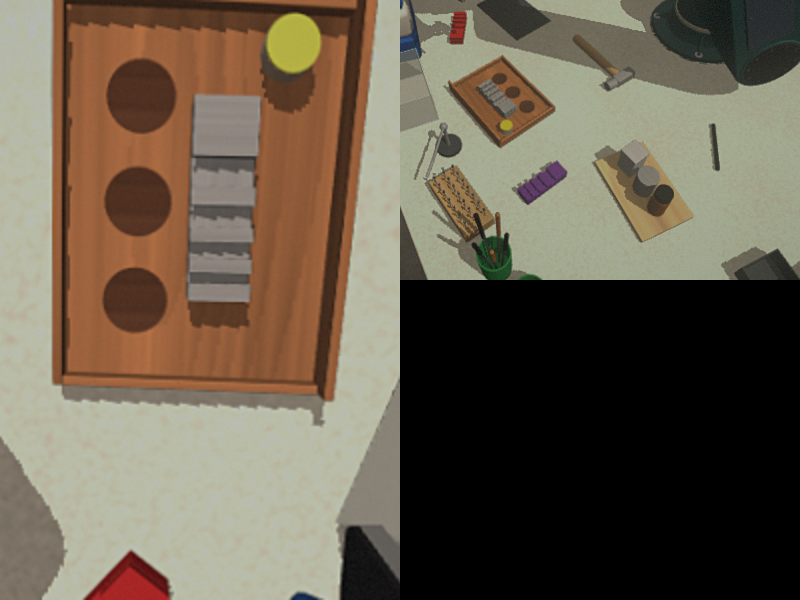

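All three stand upright on the board (tops in scene near (383,276), (397,299), (410,318)), and the block and stains are clear in w3. I'll refine the block pose and stain positions.

```bash
python3 - <<'E'
from h import *
f=load('w3');p=lambda X,Y,z:(onz(f,200+X/2-.25,Y/2-.25,z)*1000).round(1)[:2]
c=[p(*q,.034) for q in((194,95),(260,97),(248,302),(188,301))];print(c,np.mean(c,0))
print([p(*q,.008) for q in((141,95),(138,201),(135,299))])
# stains by mask
h=cv2.cvtColor(f['image'],cv2.COLOR_RGB2HSV);m=((h[:,:,2]<88)&(h[:,:,1]>90)).astype(np.uint8)
for c in cv2.findContours(cv2.morphologyEx(m,2,np.ones((3,3))),0,2)[0]:
    if 500<cv2.contourArea(c)<1500:
        e=cv2.fitEllipse(c);print(e,(onz(f,*e[0],.008)*1000).round(1))
print(state()['ee_pos'])
E
```

```text
[array([616. ,  20.5]), array([650.9,  27.4]), array([672.2, -80. ]), array([638.2, -87. ])] [644.325 -29.775]
[array([586.6,  19.5]), array([597.3, -37.9]), array([607.7, -94.8])]
((267.1977233886719, 148.61988830566406), (29.40401840209961, 30.105762481689453), 126.98201751708984) [607.5 -94.    8. ]
((268.648681640625, 97.47608184814453), (26.17018699645996, 33.89189910888672), 93.28182983398438) [596.5 -34.9   8. ]
((270.21881103515625, 45.432552337646484), (30.24258804321289, 33.99574661254883), 97.6175765991211) [586.1  21.4   8. ]
((502.621337890625, 15.264647483825684), (22.202056884765625, 66.45571899414062), 98.19683074951172) [839.  114.8   8. ]
[ 0.62667238 -0.12469554  0.29121008]
```

```bash
python3 -m creep '[[0,0,-1.5,1.8,9.5,0,6],[0,0,-1.5,1.8,9.5,0,6],[0,0,-1.5,1.8,9.5,0,6],[0,0,-1.5,1.8,9.5,-4,6],[0,0,-1.5,1.8,9.5,-8,6],[0,0,-1.5,1.8,9.5,-12,6],[0,0,-1.5,1.8,9.5,-16,6],[0,0,-1.5,1.8,9.5,-18,6],[0,0,-1.5,1.8,9.5,-19,6],[0,0,-1.5,1.8,9.5,-19,6],[0,0,-1.5,1.8,9.5,-19,6]]' 80
```

```text
t: 23.25
ee_pos: [0.645, -0.0287, 0.103]
eef_rot: [[-0.197, 0.98, 0.001], [0.98, 0.197, -0.0], [-0.0, 0.001, -1.0]]
force: [-0.7, -0.3, 0.3]
width: 0.0602
gripper_force: 0.0
```

```bash
python3 -m creep '[[0,0,0,-0.05,-0.1,-3,6],[0,0,0,-0.05,-0.1,-5,6],[0,0,0,-0.05,-0.1,-6.2,6],[0,0,0,-0.05,-0.1,-6.7,6],[0,0,0,-0.05,-0.1,-6.7,6],[0,0,0,-0.05,-0.1,-6.7,6],[0,0,0,-0.05,-0.1,-6.7,3],[0,0,0,-0.05,-0.1,-6.7,3],[0,0,0,-0.05,-0.1,-6.7,3],[0,0,0,-0.05,-0.1,-6.7,3],[0,0,0,-0.05,-0.1,-6.7,3],[0,0,0,-0.05,-0.1,-6.7,3]]' 80; python3 -m creep '[[0,0,0,0,0,0.3,3],[0,0,0,0,0,1,3],[0,0,0,0,0,2,3],[0,0,0,0,0,2,3],[0,0,0,0,0,2,3]]'
```

```text
t: 24.45
ee_pos: [0.645, -0.0301, 0.0361]
eef_rot: [[-0.196, 0.981, 0.002], [0.981, 0.196, -0.0], [-0.001, 0.002, -1.0]]
force: [0.1, 2.2, 9.2]
width: 0.0343
gripper_force: 81.1
t: 24.95
ee_pos: [0.6442, -0.03, 0.055]
eef_rot: [[-0.196, 0.981, 0.0], [0.981, 0.196, -0.0], [-0.0, 0.0, -1.0]]
force: [-0.6, 0.3, -7.9]
width: 0.0342
gripper_force: 81.1
```

```bash
python3 -m creep '[[0,0,0,0,0,4,3],[0,0,0,0,0,8,3],[0,0,0,0,0,11,3],[0,0,0,-4,-6,12,3],[0,0,0,-18.6,-28.6,12,3],[0,0,0,-18.6,-28.6,12,3],[0,0,0,-18.6,-28.6,12,3],[0,0,0,-18.6,-28.6,12,3],[0,0,0,-18.6,-28.6,12,3],[0,0,0,-18.6,-28.6,12,3],[0,0,0,-18.6,-28.6,12,3],[0,0,0,-18.6,-28.6,12,3]]'; python3 -m creep '[[0,0,0,0,0,0,3],[0,0,0,0,0,0,3]]'
```

```text
t: 26.15
ee_pos: [0.4574, -0.3167, 0.1745]
eef_rot: [[-0.194, 0.981, -0.0], [0.981, 0.194, 0.001], [0.001, -0.0, -1.0]]
force: [-0.2, 0.4, -7.2]
width: 0.034
gripper_force: 84.3
t: 26.35
ee_pos: [0.4586, -0.3151, 0.1746]
eef_rot: [[-0.197, 0.98, -0.0], [0.98, 0.197, 0.0], [0.0, -0.0, -1.0]]
force: [0.4, 0.4, -7.9]
width: 0.0342
gripper_force: 84.3
```

Adjust (−0.07,−0.14), lower .1746 → .033 (−14.15), then to contact.

```bash
python3 -m creep '[[0,0,0,-0.07,-0.14,-4,3],[0,0,0,-0.07,-0.14,-8,3],[0,0,0,-0.07,-0.14,-11,3],[0,0,0,-0.07,-0.14,-13,3],[0,0,0,-0.07,-0.14,-13.6,3],[0,0,0,-0.07,-0.14,-13.9,3],[0,0,0,-0.07,-0.14,-14,3],[0,0,0,-0.07,-0.14,-14.1,3],[0,0,0,-0.07,-0.14,-14.15,3],[0,0,0,-0.07,-0.14,-14.2,3],[0,0,0,-0.07,-0.14,-14.2,3]]'
```

```text
t: 27.45
ee_pos: [0.4575, -0.3175, 0.033]
eef_rot: [[-0.196, 0.981, 0.0], [0.981, 0.196, -0.0], [-0.0, 0.0, -1.0]]
force: [-0.3, -0.0, -8.0]
width: 0.0337
gripper_force: 84.1
```

```bash
python3 -m creep '[[0,0,0,0,0.1,-0.05,3],[0,0,0,0,0.1,-0.1,3],[0,0,0,0,0.1,-0.1,3],[0,0,0,0,0.1,-0.1,3]]'
```

```text
t: 27.85
ee_pos: [0.4574, -0.3164, 0.0321]
eef_rot: [[-0.196, 0.981, 0.0], [0.981, 0.196, -0.0], [-0.0, 0.0, -1.0]]
force: [-3.4, 3.9, 5.3]
width: 0.034
gripper_force: 85.7
```

```bash
python3 -m creep '[[0,0,0,0,0,0,4],[0,0,0,0,0,0,5],[0,0,0,0,0,0,6.5],[0,0,0,0,0,0,6.5],[0,0,0,0,0,2,6.5],[0,0,0,0,0,6,6.5],[0,0,0,0,0,10,6.5],[0,0,0,0,0,15,8.5],[0,0,0,6,20,18,8.5],[0,0,0,6,20,18,8.5],[0,0,0,6,20,18,8.5],[0,0,0,6,20,18,8.5]]'; python3 -c "
from h import *
f=grab('side','side1'); g=grab('scene','scene2')
o=np.zeros((600,800,3),np.uint8); o[:480,:480]=cv2.resize(f['image'][280:420,180:320],(480,480),interpolation=2); o[:320,480:]=cv2.resize(g['image'][90:190,210:310],(320,320),interpolation=2)
cv2.imwrite('pics/c2.png',o[:,:,::-1])"
```

```text
t: 29.05
ee_pos: [0.5145, -0.1251, 0.2107]
eef_rot: [[-0.196, 0.981, 0.001], [0.981, 0.196, -0.0], [-0.0, 0.001, -1.0]]
force: [0.9, 0.0, 0.2]
width: 0.0851
gripper_force: 0.0
```

View pics/c2.png

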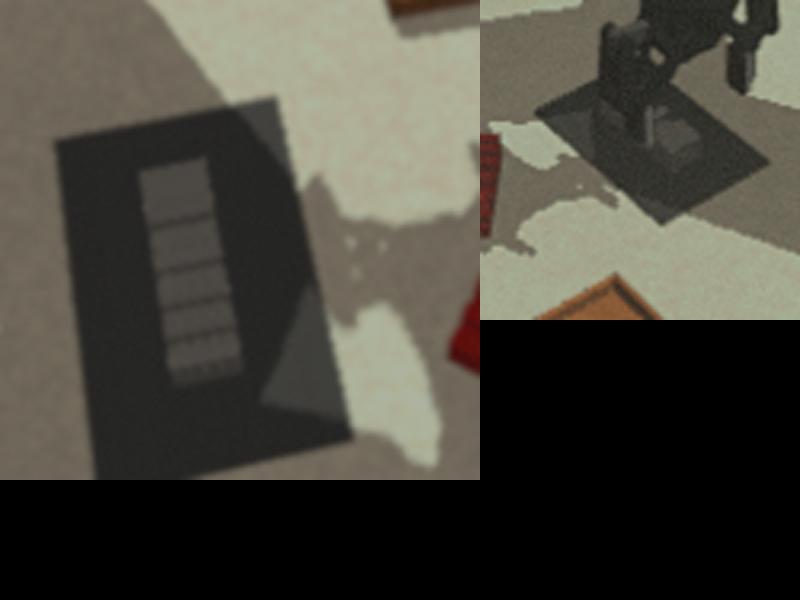

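```bash
python3 - <<'E'
from h import *
f=load('side1');k=480/140
g=lambda X,Y,z:(onz(f,180+X/k-.35,280+Y/k-.35,z)*1000)[:2].round(1)
c=[g(*p,.03) for p in((138,170),(208,157),(242,357),(170,373))];print(c,np.mean(c,0))
print([g(*p,.004) for p in((55,142),(277,97),(353,438))], np.mean([g(55,142,.004),g(353,438,.004)],0)*0+(g(277,97,.004)*0))
# diagonal centre: midpoint of opposite corners (FL(55,142) and BR(353,438))
print((g(55,142,.004)+g(353,438,.004))/2)
E
```

```text
[array([ 427.8, -265.6]), array([ 465.5, -258.8]), array([ 485.7, -369. ]), array([ 450. , -376.2])] [ 457.25 -317.4 ]
[array([ 375.8, -234.1]), array([ 502. , -208.4]), array([ 540. , -401.7])] [ 0. -0.]
[ 457.9 -317.9]
```

The side view shows the block flat, centred (within 1 mm) and aligned on the plate. Returning the containers now, starting with the square tin.

```bash
python3 -m creep '[[0,0,-2.7,-4.9,40.3,-1,8.5],[0,0,-2.7,-4.9,40.3,-1,8.5],[0,0,-2.7,-4.9,40.3,-1,8.5],[0,0,-2.7,-4.9,40.3,-1,8.5],[0,0,-2.7,-4.9,40.3,-1,8.5],[0,0,-2.7,-4.9,40.3,-1,8.5],[0,0,-2.7,-4.9,40.3,-1,8.5],[0,0,-2.7,-4.9,40.3,-1,8.5],[0,0,-2.7,-4.9,40.3,-1,8.5],[0,0,-2.7,-4.9,40.3,-1,8.5],[0,0,-2.7,-4.9,40.3,-1,8.5],[0,0,-2.7,-4.9,40.3,-1,8.5]]' 30 | head -2; python3 -m creep '[[0,0,0,0,0,0,8.5],[0,0,0,0,0,0,8.5]]' | head -3
```

```text
t: 30.35
ee_pos: [0.4657, 0.2748, 0.2003]
t: 30.55
ee_pos: [0.4656, 0.2754, 0.2003]
eef_rot: [[-0.148, 0.989, 0.0], [0.989, 0.148, 0.0], [0.0, 0.0, -1.0]]
```

```bash
python3 -m creep '[[0,0,0,-0.04,0.24,-3,8.5],[0,0,0,-0.04,0.24,-6,8.5],[0,0,0,-0.04,0.24,-9,8.5],[0,0,0,-0.04,0.24,-11,8.5],[0,0,0,-0.04,0.24,-12,8.5],[0,0,0,-0.04,0.24,-12.4,8.5],[0,0,0,-0.04,0.24,-12.4,8.5],[0,0,0,-0.04,0.24,-12.4,8.5]]' | head -2;python3 -m creep '[[0,0,0,0,0,0,3.5],[0,0,0,0,0,0,3.5],[0,0,0,0,0,0,3.5],[0,0,0,0,0,0,3.5],[0,0,0,0,0,0,3.5],[0,0,0,0,0,0,3.5],[0,0,0,0,0,0,3.5]]' 30
```

```text
t: 31.35
ee_pos: [0.4654, 0.2787, 0.0771]
t: 32.05
ee_pos: [0.4651, 0.2787, 0.0766]
eef_rot: [[-0.15, 0.989, 0.001], [0.989, 0.15, 0.0], [0.0, 0.001, -1.0]]
force: [-1.1, 0.2, 4.9]
width: 0.0432
gripper_force: 30.0
```

```bash
python3 -m creep '[[0,0,0,0,0,1,3.5],[0,0,0,0,0,5,3.5],[0,0,0,0,0,9,3.5],[0,0,0,0,0,13,3.5],[0,0,0,12.2,-26.2,13,3.5],[0,0,0,12.2,-26.2,13,3.5],[0,0,0,12.2,-26.2,13,3.5],[0,0,0,12.2,-26.2,13,3.5],[0,0,0,12.2,-26.2,13,3.5],[0,0,0,12.2,-26.2,13,3.5],[0,0,0,12.2,-26.2,13,3.5],[0,0,0,12.2,-26.2,13,3.5]]' | head -2;python3 -m creep '[[0,0,0,0,0,0,3.5],[0,0,0,0,0,0,3.5]]'|head -3
```

```text
t: 33.25
ee_pos: [0.5868, 0.016, 0.2064]
t: 33.45
ee_pos: [0.5864, 0.0177, 0.2065]
eef_rot: [[-0.151, 0.989, 0.0], [0.989, 0.151, 0.0], [0.0, 0.0, -1.0]]
```

```bash
python3 -m creep '[[0,0,0,0.05,-0.1,-4,3.5],[0,0,0,0.05,-0.1,-8,3.5],[0,0,0,0.05,-0.1,-11,3.5],[0,0,0,0.05,-0.1,-12.5,3.5],[0,0,0,0.05,-0.1,-13,3.5],[0,0,0,0.05,-0.1,-13,3.5],[0,0,0,0.05,-0.1,-13,3.5]]'|head -3
```

```text
t: 34.15
ee_pos: [0.5879, 0.0159, 0.0773]
eef_rot: [[-0.15, 0.989, 0.001], [0.989, 0.15, -0.0], [-0.0, 0.001, -1.0]]
```

```bash
python3 -m creep '[[0,0,0,-0.08,0.07,-0.2,3.5],[0,0,0,-0.08,0.07,-0.3,3.5],[0,0,0,-0.08,0.07,-0.4,3.5],[0,0,0,-0.08,0.07,-0.45,3.5],[0,0,0,-0.08,0.07,-0.5,3.5],[0,0,0,-0.08,0.07,-0.5,3.5]]'
```

```text
t: 34.75
ee_pos: [0.5869, 0.0163, 0.0726]
eef_rot: [[-0.15, 0.989, 0.001], [0.989, 0.15, -0.0], [-0.0, 0.001, -1.0]]
force: [-4.8, 1.1, 18.0]
width: 0.0437
gripper_force: 33.6
```

```bash
python3 -m creep '[[0,0,0,0,0,0.1,5],[0,0,0,0,0,0.1,6.5],[0,0,0,0,0,0.1,8.5],[0,0,0,0,0,0.1,8.5],[0,0,0,0,0,2,8.5],[0,0,0,0,0,6,8.5],[0,0,0,0,0,10,8.5],[0,0,0,0,0,13,8.5],[0,0,2,-11.8,31.7,13,8.5],[0,0,2,-11.8,31.7,13,8.5],[0,0,2,-11.8,31.7,13,8.5],[0,0,2,-11.8,31.7,13,8.5]]' | head -2;python3 -m creep '[[0,0,0,0,0,0,8.5],[0,0,0,0,0,0,8.5]]'|head -3
```

```text
t: 35.95
ee_pos: [0.5159, 0.2053, 0.2013]
t: 36.15
ee_pos: [0.5164, 0.2046, 0.2012]
eef_rot: [[-0.186, 0.982, 0.0], [0.982, 0.186, -0.0], [-0.0, -0.0, -1.0]]
```

Remaining: (−4.7, +12.9), then down to .0700 (−13.1).

```bash
python3 -m creep '[[0,0,0,-4.7,12.9,0,8.5],[0,0,0,-4.7,12.9,0,8.5],[0,0,0,-4.7,12.9,0,8.5],[0,0,0,-4.7,12.9,0,8.5],[0,0,0,-4.7,12.9,0,8.5],[0,0,0,-4.7,12.9,-4,8.5],[0,0,0,-4.7,12.9,-7,8.5],[0,0,0,-4.7,12.9,-7,8.5],[0,0,0,-4.7,12.9,-7,8.5]]'|head -3
```

```text
t: 37.05
ee_pos: [0.4705, 0.3316, 0.1319]
eef_rot: [[-0.182, 0.983, -0.0], [0.983, 0.182, -0.0], [-0.0, -0.0, -1.0]]
```

```bash
python3 -m creep '[[0,0,0,-0.12,0.15,0,8.5],[0,0,0,-0.12,0.15,-2,8.5],[0,0,0,-0.12,0.15,-4,8.5],[0,0,0,-0.12,0.15,-5.5,8.5],[0,0,0,-0.12,0.15,-6.2,8.5],[0,0,0,-0.12,0.15,-6.2,8.5],[0,0,0,-0.12,0.15,-6.2,8.5]]'|head -2;python3 -m creep '[[0,0,0,0,0,0,4],[0,0,0,0,0,0,4],[0,0,0,0,0,0,4],[0,0,0,0,0,0,4],[0,0,0,0,0,0,4],[0,0,0,0,0,0,4]]' 30
```

```text
t: 37.75
ee_pos: [0.4692, 0.3345, 0.0703]
t: 38.35
ee_pos: [0.4689, 0.3344, 0.0699]
eef_rot: [[-0.184, 0.983, 0.001], [0.983, 0.184, 0.001], [0.0, 0.001, -1.0]]
force: [0.0, -0.2, 6.8]
width: 0.0472
gripper_force: 29.7
```

```bash
python3 -m creep '[[0,0,0,0,0,1,4],[0,0,0,0,0,5,4],[0,0,0,0,0,9,4],[0,0,0,0,0,13,4],[0,0,0,12.7,-37.2,13,4],[0,0,0,12.7,-37.2,13,4],[0,0,0,12.7,-37.2,13,4],[0,0,0,12.7,-37.2,13,4],[0,0,0,12.7,-37.2,13,4],[0,0,0,12.7,-37.2,13,4],[0,0,0,12.7,-37.2,13,4],[0,0,0,12.7,-37.2,13,4]]' | head -2;python3 -m creep '[[0,0,0,0,0,0,4],[0,0,0,0,0,0,4]]'|head -3
```

```text
t: 39.55
ee_pos: [0.5959, -0.0403, 0.1999]
t: 39.75
ee_pos: [0.5955, -0.0386, 0.1994]
eef_rot: [[-0.182, 0.983, -0.0], [0.983, 0.182, 0.0], [0.0, -0.0, -1.0]]
```

```bash
python3 -m creep '[[0,0,0,0,0.1,-4,4],[0,0,0,0,0.1,-8,4],[0,0,0,0,0.1,-11,4],[0,0,0,0,0.1,-12.5,4],[0,0,0,0,0.1,-12.9,4],[0,0,0,0,0.1,-12.9,4],[0,0,0,0,0.1,-12.9,4]]'|head -3
```

```text
t: 40.45
ee_pos: [0.5961, -0.0364, 0.0715]
eef_rot: [[-0.185, 0.983, 0.002], [0.983, 0.185, -0.0], [-0.001, 0.001, -1.0]]
```

```bash
python3 -m creep '[[0,0,0,0,-0.15,-0.2,4],[0,0,0,0,-0.15,-0.35,4],[0,0,0,0,-0.15,-0.45,4],[0,0,0,0,-0.15,-0.5,4],[0,0,0,0,-0.15,-0.55,4],[0,0,0,0,-0.15,-0.55,4]]'
```

```text
t: 41.05
ee_pos: [0.5959, -0.0384, 0.0658]
eef_rot: [[-0.184, 0.983, 0.001], [0.983, 0.184, -0.0], [-0.001, 0.001, -1.0]]
force: [-3.3, -0.5, 13.5]
width: 0.0471
gripper_force: 33.0
```

Contact, within 0.5 mm. Release, then go to the jar: (−12.1, +42.6).

```bash
python3 -m creep '[[0,0,0,0,0,0.1,5.5],[0,0,0,0,0,0.1,7],[0,0,0,0,0,0.1,8.5],[0,0,0,0,0,0.1,8.5],[0,0,0,0,0,2,8.5],[0,0,0,0,0,6,8.5],[0,0,0,0,0,10,8.5],[0,0,0,0,0,13.5,8.5],[0,0,0,-12.1,42.6,13.5,8.5],[0,0,0,-12.1,42.6,13.5,8.5],[0,0,0,-12.1,42.6,13.5,8.5],[0,0,0,-12.1,42.6,13.5,8.5]]' | head -2;python3 -m creep '[[0,0,0,0,0,0,8.5],[0,0,0,0,0,0,8.5]]'|head -3
```

```text
t: 42.25
ee_pos: [0.5402, 0.1557, 0.1998]
t: 42.45
ee_pos: [0.5407, 0.1551, 0.1997]
eef_rot: [[-0.186, 0.982, 0.0], [0.982, 0.186, -0.0], [-0.0, 0.0, -1.0]]
```

```bash
python3 -m creep '[[0,0,0,-6.6,23.3,0,8.5],[0,0,0,-6.6,23.3,0,8.5],[0,0,0,-6.6,23.3,0,8.5],[0,0,0,-6.6,23.3,0,8.5],[0,0,0,-6.6,23.3,0,8.5],[0,0,0,-6.6,23.3,0,8.5],[0,0,0,-6.6,23.3,0,8.5],[0,0,0,-6.6,23.3,0,8.5],[0,0,0,-6.6,23.3,-3,8.5],[0,0,0,-6.6,23.3,-6,8.5],[0,0,0,-6.6,23.3,-6,8.5],[0,0,0,-6.6,23.3,-6,8.5]]'|head -3
```

```text
t: 43.65
ee_pos: [0.4756, 0.386, 0.1404]
eef_rot: [[-0.182, 0.983, -0.0], [0.983, 0.182, -0.0], [-0.0, -0.0, -1.0]]
```

```bash
python3 -m creep '[[0,0,0,-0.1,0.1,0,8.5],[0,0,0,-0.1,0.1,-2,8.5],[0,0,0,-0.1,0.1,-5,8.5],[0,0,0,-0.1,0.1,-6.5,8.5],[0,0,0,-0.1,0.1,-7.05,8.5],[0,0,0,-0.1,0.1,-7.05,8.5],[0,0,0,-0.1,0.1,-7.05,8.5]]'|head -2;python3 -m creep '[[0,0,0,0,0,0,3],[0,0,0,0,0,0,3],[0,0,0,0,0,0,3],[0,0,0,0,0,0,3],[0,0,0,0,0,0,3],[0,0,0,0,0,0,3],[0,0,0,0,0,0,3],[0,0,0,0,0,0,3]]' 30
```

```text
t: 44.35
ee_pos: [0.4747, 0.3885, 0.0706]
t: 45.15
ee_pos: [0.4742, 0.3882, 0.0697]
eef_rot: [[-0.184, 0.983, 0.001], [0.983, 0.184, 0.0], [0.0, 0.001, -1.0]]
force: [-0.8, -0.4, 5.6]
width: 0.0368
gripper_force: 29.5
```

```bash
python3 -m creep '[[0,0,0,0,0,1,3],[0,0,0,0,0,5,3],[0,0,0,0,0,9,3],[0,0,0,0,0,13,3],[0,0,0,13.3,-48,13.5,3],[0,0,0,13.3,-48,13.5,3],[0,0,0,13.3,-48,13.5,3],[0,0,0,13.3,-48,13.5,3],[0,0,0,13.3,-48,13.5,3],[0,0,0,13.3,-48,13.5,3],[0,0,0,13.3,-48,13.5,3],[0,0,0,13.3,-48,13.5,3]]' | head -2;python3 -m creep '[[0,0,0,0,0,0,3],[0,0,0,0,0,0,3]]'|head -3
```

```text
t: 46.35
ee_pos: [0.5808, 0.0006, 0.2039]
t: 46.55
ee_pos: [0.5807, 0.0017, 0.2034]
eef_rot: [[-0.182, 0.983, -0.0], [0.983, 0.182, 0.0], [0.0, -0.0, -1.0]]
```

```bash
python3 -m creep '[[0,0,0,2.7,-9.4,0,3],[0,0,0,2.7,-9.4,0,3],[0,0,0,2.7,-9.4,0,3],[0,0,0,2.7,-9.4,0,3],[0,0,0,2.7,-9.4,0,3],[0,0,0,2.7,-9.4,-4,3],[0,0,0,2.7,-9.4,-8,3],[0,0,0,2.7,-9.4,-11,3],[0,0,0,2.7,-9.4,-12.5,3],[0,0,0,2.7,-9.4,-13.1,3],[0,0,0,2.7,-9.4,-13.1,3],[0,0,0,2.7,-9.4,-13.1,3]]'|head -3
```

```text
t: 47.75
ee_pos: [0.6083, -0.0908, 0.0733]
eef_rot: [[-0.185, 0.983, 0.001], [0.983, 0.185, -0.0], [-0.001, 0.001, -1.0]]
```

```bash
python3 -m creep '[[0,0,0,-0.05,-0.12,-0.3,3],[0,0,0,-0.05,-0.12,-0.5,3],[0,0,0,-0.05,-0.12,-0.6,3],[0,0,0,-0.05,-0.12,-0.7,3],[0,0,0,-0.05,-0.12,-0.75,3],[0,0,0,-0.05,-0.12,-0.75,3]]'
```

```text
t: 48.35
ee_pos: [0.6074, -0.0927, 0.0656]
eef_rot: [[-0.184, 0.983, 0.001], [0.983, 0.184, -0.0], [-0.001, 0.001, -1.0]]
force: [-3.1, 0.6, 10.4]
width: 0.0369
gripper_force: 31.3
```

```bash
python3 -m creep '[[0,0,0,0,0,0.1,4.5],[0,0,0,0,0,0.1,6],[0,0,0,0,0,0.1,8.5],[0,0,0,0,0,0.1,8.5],[0,0,0,0,0,2,8.5],[0,0,0,0,0,6,8.5],[0,0,0,0,0,10,8.5],[0,0,0,0,0,15,8.5],[0,0,0,-2,4,23,8.5],[0,0,0,-2,4,23,8.5],[0,0,0,-2,4,23,8.5],[0,0,0,-2,4,23,8.5]]' | head -2;python3 -m creep '[[0,0,0,0,0,0,8.5],[0,0,0,0,0,0,8.5]]'; python3 -c "
from h import *
f=grab('wrist','w4'); p=(proj(f,[.62,-.03,.04])-[70,100]).clip(0).astype(int);print(p)
cv2.imwrite('pics/w4c.png',cv2.resize(f['image'][p[1]:p[1]+200,p[0]:p[0]+200,::-1],(600,600),interpolation=2))"
```

```text
t: 49.55
ee_pos: [0.5875, -0.0523, 0.2951]
t: 49.75
ee_pos: [0.5871, -0.0529, 0.2934]
eef_rot: [[-0.184, 0.983, -0.002], [0.983, 0.184, 0.0], [0.001, -0.002, -1.0]]
force: [-0.3, 0.5, 0.1]
width: 0.0853
gripper_force: 0.0
[239  69]
```

View pics/w4c.png

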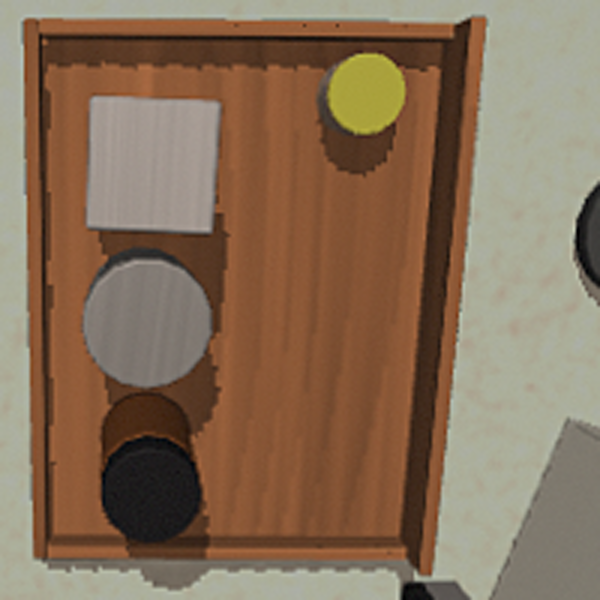

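```bash
python3 - <<'E'
from h import *
f=load('w4')
g=lambda X,Y,z:(onz(f,239-.33+X/3,69-.33+Y/3,z)*1000)[:2].round(1)
print('jar',g(151.5,490,.088),'low',g(148,322,.066),'sq',np.mean([g(*p,.078) for p in((91,97),(220,101),(212,234),(87,229))],0),'wax',g(366,93,.031),'cadFL',g(25,20,.023),'BR',g(430,575,.04))
E
```

```text
jar [607.  -93.4] low [595.5 -37.8] sq [586.075  16.2  ] wax [661.9  57.8] cadFL [530.3  60.3] BR [ 734.9 -125.1]
```

Every container is back within about 1 mm of its starting spot, and the wax pot hasn't moved. Handing in.

```bash
python3 -c "
from h import *
print(r.sign_off(), state()['t'])"
```

```text
the job is handed in; nothing more can be done
the job is handed in; nothing more can be done
```

The job is handed in at about 50 s: by my measurements the block lies lengthways within about 1 mm of the plate's centre, each container is upright within about 1 mm of its starting spot, and the wax pot has not moved; the hand-in returned no verdict.

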